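Ratchet a mortar prism tight in its clamp

TASK

Tighten the ratchet clamp that has a grey mortar prism lying under its screw: swing its lever by the red knob, back and forth between the two stop pins, until the pressing foot is down hard on the prism, then let go. Leave the empty clamp alone.

Things in the scene. Friction and masses are not known exactly. Their poses are not given: they have to be found in the camera images.
- loaded_hub (a point): Point on the vertical screw axis of the fixed clamp that holds the prism, 154 mm above the worktop, as high as the knob's centre. z up; the lever at its middle points to this frame's -x, roughly at the robot (clamp yaw within 0.2 rad). Blue base 120x140 mm, blue beam 34x140, top at 100 mm; ratchet wheel; lever top at 127 mm; hub, pawl and stop pins reach 143 mm, all within 45 mm of the axis.
- loaded_knob (a point): Centre of the red upright knob at the end of the loaded clamp's lever: 22 mm thick, 45 mm tall (129 to 174 mm above the worktop), 115 mm from the screw axis. It spins freely on its pin, so a hand may hold it without turning; its own yaw means nothing. The lever swings level, 0.8 rad (46 degrees) to each side of its middle, where stop pins block it, and stays where it is left.
- loaded_screw (a joint): Screw angle, rad: 0 to 0.4 at the start, 2.6 when the foot is hard on the prism (3.5 mm down per rad). Knob swung clockwise from above (robot's left) tightens, 3 to 7 N at the knob; swung back it clicks over teeth of 0.42 rad, 1 to 3 N, the screw stays; then up to 0.42 rad of play. A full swing back and forth gains 3 teeth, 1.26 rad. When tight a clutch slips: more swings do no harm.
- prism_center (a point): Centre of the grey mortar prism, 40x64x40 mm, lying loose on the loaded clamp's base plate (14 mm thick) between two low guide strips, under the foot; its ends stick out before and behind the beam.
- spare_knob (a point): Centre of the red knob of the second clamp, identical but with nothing under its foot; not to be moved. Which clamp stands left and which right varies.

How it is judged (in metres and radians):
At the end, for the whole second after the job is handed in: The screw of the clamp with the prism is tight (at least 2.35 of 2.6 rad, the foot within 1 mm of its end on the prism) and the prism still lies under the foot (its centre within 15 mm of the screw axis) (value of joint loaded_screw above 2.35 rad and horizontal distance between prism_center and loaded_hub below 0.015 m); the robot touches nothing.
It fails at once if the lever of the empty clamp is swung (its knob moved more than 20 mm) (distance of spare_knob from where it was at the start of the episode above 0.02 m).
It also fails if it takes over 50 s, if anything falls off the work surface, if the arm or the gripper's body presses on something with over 40 N, if the wrist force passes 120 N, or if a joint passes its speed limit or range.

ROBOT

A 7-joint arm with a two-finger parallel gripper is mounted at the origin on a cart in front of the work surface, level with it; the furniture and walls round the work are solid. World frame = base frame: x ahead of the robot, y to its left, z up, the work surface at z = 0. Lengths are in m, angles in degrees, forces in N, time in s.
With the tool pointing down it reaches from about 0.4 to 0.75 m from the base axis. Payload 19.5 kg.
Tool frame: the origin (TCP) lies midway between the tips of the shut fingers; the grasp point (between the pads) lies ctrl.grasp_offset behind it (ctrl.grasp_offset is the distance from the TCP to the grasp point, in m); z points along the fingers, y is the line along which they close (so a half turn about z gives the same grasp; the last joint's range is limited). The gripper opens to 85 mm and grips with 20 to 120 N. Pads are 22 mm wide; open, the fingers measure 114 mm over their backs; the gripper's body (76 mm by 85 mm) begins 54 mm behind the grasp point. The pads swing forward as they close: fully open they stand 13 mm farther back than shut.
Start: joints at [-77.619, 40.479, -1.581, 85.061, 1.261, 54.483, -4.326], TCP at [0.147, 0.556, 0.231] pointing down, gripper open.
Joint ranges: [-155.06, 155.06], [-18.47, 123.98], [-90, 86.84], [0, 140.48], [-83.41, 263.41], [0, 116], [-161.91, 161.91]. Speed limits (degrees/s): [108.29, 108.29, 147.25, 147.25, 172.46, 172.46, 172.46].

INTERFACE

Orientations are given as [roll, pitch, yaw] about the fixed x, y, z axes, in that order (R = Rz(yaw) Ry(pitch) Rx(roll)).
In Python, from bench import ctrl gives the robot as it stands.
- The arm moves only by the shell command python3 -m crank 'ROWS' [FORCE]. ROWS is JSON, a list of rows, each an object with "fingers": the gripper command: -1 is shut, 1 is fully open, values between are in proportion; "translation": the shift along the world's x, y, z in m, a list of three; "angular": the turn, a rotation vector about the world's x, y, z in degrees, a list of three. A call has 1 to 5 rows; each row is the pose to reach, as a shift and turn from the pose commanded when the call began; what a row does not reach only later rows make up. A row lasts 1/12 s, in which the tool goes at most 41.7 mm and 7.16 degrees, less where a joint would pass 70% of its speed; a pose out of reach is approached as far as the arm can. A call with a gripper value outside its range is refused whole. The fingers move at their own pace and stop on an object; FORCE is the grip in N (left out, the last holds). Time passes only in rows, so rows that repeat a pose let the fingers close. It gives the time, the measured TCP pose, the force, the opening and the grip force at its end, in the units of the state.
- ctrl.get_obs(): the state, without advancing time (a new reading comes with each control period).
- ctrl.grab_frame(name): name is "side" or "top"; returns the picture (384x512x3 uint8, red, green, blue); there is no depth.
- ctrl.camera_model(name): a dict with "K" (3x3 intrinsics, pixels), "view" (4x4, takes a point from world to camera coordinates). Camera axes: x right, y up, looking along -z (the intrinsics and any distortion apply to the point x, -y, -z); pixel columns grow to the right and rows downward; lengths in m; the calibration is good to about 2 mm. A picture is of the moment at which its call begins. camera_model takes no time and is no camera call.
- ctrl.job_done(): hands the job in; it is judged then, once.
The state is a dict: "clock": time; "q": joint angles; "joint_velocities": joint speeds; "joint_efforts": joint torques, N m; "ee_pos": TCP position; "tool_rot": TCP orientation; "ft_force": force on the tool from outside, world axes, zero at the start; "ft_torque": the same for the moment, N m; "width": opening from 0.0 (shut) to 1.0 (fully open); "grasp_force": force on a finger pad.
Only numpy, scipy, OpenCV 4.12 (cv2) and the standard library are available. Lean on these libraries where they do the work, as an engineer would, in place of code of your own. Each camera call takes 0.05 s, during which the arm holds its last target. There are 200 camera calls.

## Working session

There is one attempt and no reset: what is moved stays moved. The work goes in short steps, Python scripts to look and compute and a shell command to move; the robot and the scene stay as the last step left them, time stands still between calls to the robot, and variables do not carry over. Pictures are saved under pics/ and viewed, at most 10 in all, crops included, and the job is handed in when it is done.

```bash
mkdir -p pics; ls; python3 - <<'E'
from bench import ctrl
import cv2,numpy as np
o=ctrl.get_obs(); print({k:np.round(v,3).tolist() for k,v in o.items()}, ctrl.grasp_offset)
ims=[]
for n in ("side","top"):
    im=ctrl.grab_frame(n); np.save(f"pics/{n}0.npy",im); ims.append(im[:,:,::-1])
    m=ctrl.camera_model(n); print(n,m); 
    hsv=cv2.cvtColor(im,cv2.COLOR_RGB2HSV)
    r=((hsv[...,0]<8)|(hsv[...,0]>172))&(hsv[...,1]>140)&(hsv[...,2]>60)
    k,_,s,c=cv2.connectedComponentsWithStats(r.astype('u1'))
    print([(s[i].tolist(),c[i].round(1).tolist()) for i in range(1,k) if s[i][4]>20])
for n,i in zip("st",ims): cv2.imwrite(f"pics/{n}0.png",cv2.resize(i,(768,576)))
E
```

```text
pics
{'clock': 0.0, 'q': [-77.621, 40.513, -1.581, 85.084, 1.264, 54.483, -4.328], 'joint_velocities': [0.027, 0.02, 0.037, 0.028, 0.011, -0.007, -0.02], 'joint_efforts': [-0.0, -88.321, 1.234, -23.618, 0.017, 0.006, -0.0], 'ee_pos': [0.147, 0.556, 0.231], 'tool_rot': [-179.938, 0.005, 165.231], 'ft_force': [-0.143, -0.447, -0.359], 'ft_torque': [-0.016, 0.012, -0.005], 'grasp_force': 0.0, 'width': 0.997} 0.0187
side {'K': array([[394.52194346,   0.        , 250.87998966],
       [  0.        , 394.52194346, 187.86686455],
       [  0.        ,   0.        ,   1.        ]]), 'view': array([[ 0.83366794, -0.55184751, -0.02149637, -0.48831474],
       [ 0.38133167,  0.54704389,  0.74520409, -0.25174637],
       [-0.39947956, -0.62945001,  0.66648988, -0.77411914],
       [ 0.        ,  0.        ,  0.        ,  1.        ]])}
[([282, 138, 10, 9, 31], [285.8, 141.5]), ([182, 144, 10, 19, 151], [187.0, 152.7]), ([243, 223, 12, 22, 236], [248.5, 233.1])]
top {'K': array([[470.9867892 ,   0.        , 249.17680605],
       [  0.        , 470.9867892 , 191.84070622],
       [  0.        ,   0.        ,   1.        ]]), 'view': array([[-0.00824363, -0.99994787, -0.00602538, -0.09689883],
       [ 0.98631671, -0.00912314,  0.16460901, -0.54457161],
       [-0.1646554 , -0.00458596,  0.98634049, -1.13370209],
       [ 0.        ,  0.        ,  0.        ,  1.        ]])}
[([477, 55, 35, 31, 579], [499.3, 74.9]), ([154, 103, 5, 8, 30], [156.0, 106.1]), ([173, 103, 13, 13, 125], [178.9, 109.4]), ([190, 105, 13, 13, 121], [196.0, 111.5]), ([165, 215, 12, 10, 96], [170.6, 219.3]), ([293, 222, 11, 10, 88], [297.7, 226.5])]
```

View pics/s0.png

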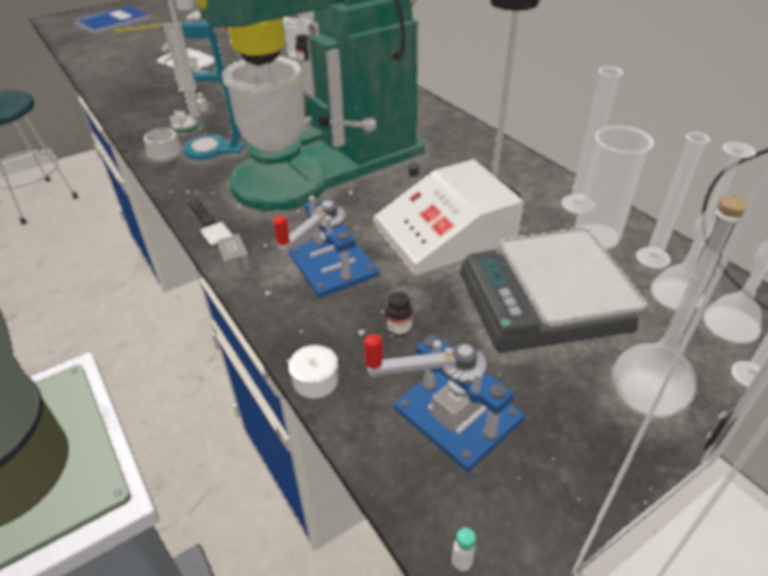

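View pics/t0.png

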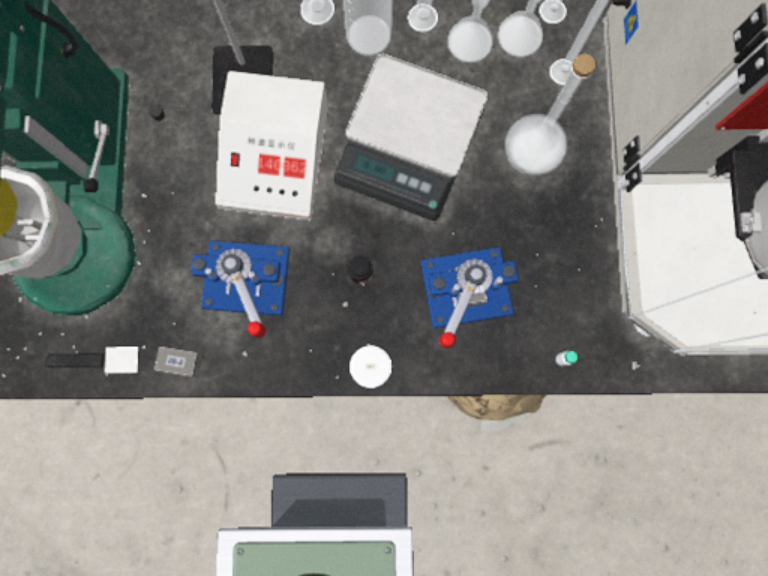

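The side view shows the prism under the nearer clamp (big picture 455,405). In the top view that is the right-hand clamp: knob at (447,340), hub at (475,271). The empty clamp's knob is at (256,329).

```bash
cat > h.py <<'E'
from bench import ctrl
import cv2,numpy as np
def P(n):
    m=ctrl.camera_model(n); return m["K"]@np.diag([1,-1,-1])@m["view"][:3]
def tri(s,t):
    X=cv2.triangulatePoints(P("side"),P("top"),np.float64(s).reshape(2,1),np.float64(t).reshape(2,1))[:,0]
    return X[:3]/X[3]
def onz(n,p,z):
    A=P(n); H=np.c_[A[:,0],A[:,1],A[:,2]*z+A[:,3]]; w=np.linalg.solve(H,[*p,1]); return w[:2]/w[2]
def proj(n,X):
    p=P(n)@[*X,1]; return p[:2]/p[2]
def red(n,im):
    hsv=cv2.cvtColor(im,cv2.COLOR_RGB2HSV)
    r=((hsv[...,0]<8)|(hsv[...,0]>172))&(hsv[...,1]>140)&(hsv[...,2]>60)
    k,_,s,c=cv2.connectedComponentsWithStats(r.astype('u1'))
    return [(s[i].tolist(),c[i].round(1).tolist()) for i in range(1,k) if s[i][4]>20]
E
python3 - <<'E'
from h import *
k=tri((248.5,233.1),(297.7,226.5)); print("knob",k, onz("top",(297.7,226.5),.165))
print("spare",tri((187,152.7),(170.6,219.3)))
print("hub",tri((310,235.5),(316.7,181)),onz("top",(316.7,181),.143))
hub=onz("top",(316.7,181),.143);d=onz("top",(297.7,226.5),.165)-hub;print(np.hypot(*d),np.degrees(np.arctan2(d[1],d[0])))
for n,f in (("side",(255,255)),("top",(300,185))):
    im=np.load(f"pics/{n}0.npy"); x,y=f
    cr=im[y-60:y+75,x-60:x+100] if n=="top" else im[y-45:y+60,x-20:x+110]
    cv2.imwrite(f"pics/c_{n}.png",cv2.resize(cr[:,:,::-1],None,fx=4,fy=4,interpolation=cv2.INTER_CUBIC))
E
```

```text
knob [ 0.44570859 -0.21009439  0.15364755] [ 0.44481994 -0.20905008]
spare [0.46429583 0.07516947 0.15340129]
hub [ 0.55368617 -0.25956     0.12415495] [ 0.55113442 -0.25747037]
0.11682163660826665 155.51339383628505
```

View pics/c_top.png

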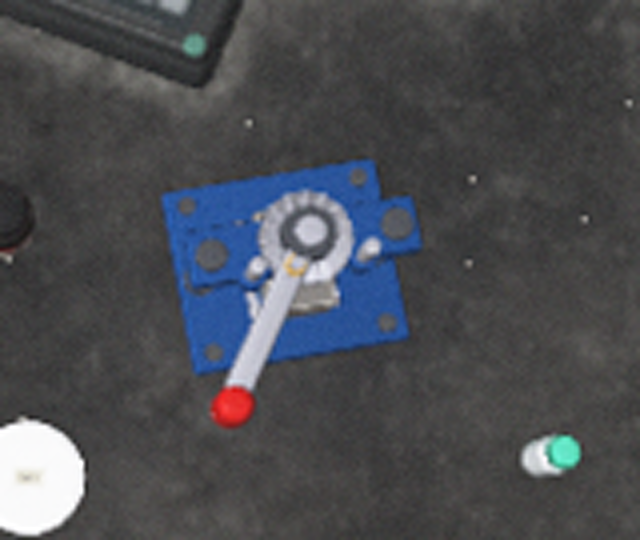

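Knob z triangulates to 0.154, and the hub-knob distance is about 0.116, both as expected. The beam bolts give a clamp yaw of about +10°. That puts the lever near azimuth 155°, within a range of about 144 to 236°. I'll start the approach.

```bash
python3 -m crank '[{"fingers":1,"translation":[0.028,-0.027,0.006],"angular":[0,0,0]},{"fingers":1,"translation":[0.056,-0.054,0.012],"angular":[0,0,0]},{"fingers":1,"translation":[0.084,-0.081,0.018],"angular":[0,0,0]},{"fingers":1,"translation":[0.112,-0.108,0.024],"angular":[0,0,0]},{"fingers":1,"translation":[0.14,-0.135,0.03],"angular":[0,0,0]}]' 40
python3 -m crank '[{"fingers":1,"translation":[0.018,-0.036,0],"angular":[0,0,0]},{"fingers":1,"translation":[0.036,-0.072,0],"angular":[0,0,0]},{"fingers":1,"translation":[0.054,-0.108,0],"angular":[0,0,0]},{"fingers":1,"translation":[0.072,-0.144,0],"angular":[0,0,0]},{"fingers":1,"translation":[0.09,-0.18,0],"angular":[0,0,0]}]'
python3 - <<'E'
from h import *
print(np.round(ctrl.get_obs()["q"],1))
a,b=[onz("top",(240+x/4,125+y/4),.1) for x,y in((211,254),(397,222))]
d=b-a; print("beam",np.hypot(*d),"yaw",np.degrees(np.arctan2(d[0],-d[1])))
print("hub",onz("top",(317.75,182.75),.143))
E
```

```text
clock: 0.52
ee_pos: [0.2875, 0.4194, 0.2614]
tool_rot: [-180.0, -0.0, 165.2]
ft_force: [1.7, 0.1, -0.3]
width: 0.999
grasp_force: 0.0
clock: 0.93
ee_pos: [0.377, 0.2391, 0.2613]
tool_rot: [-180.0, -0.0, 165.2]
ft_force: [-0.1, 0.4, 0.1]
width: 1.003
grasp_force: 0.0
[-33.6  27.4  -4.6 107.4   3.   45.3  35.4]
beam 0.11304379831476154 yaw 9.354463263774537
hub [ 0.547023   -0.25974918]
```

```bash
python3 -m crank '[{"fingers":1,"translation":[0.008,-0.036,0],"angular":[0,0,0]},{"fingers":1,"translation":[0.016,-0.072,0],"angular":[0,0,0]},{"fingers":1,"translation":[0.024,-0.108,0],"angular":[0,0,0]},{"fingers":1,"translation":[0.032,-0.144,0],"angular":[0,0,0]},{"fingers":1,"translation":[0.04,-0.18,0],"angular":[0,0,0]}]'
python3 -m crank '[{"fingers":1,"translation":[0.004,-0.036,0],"angular":[0,0,4]},{"fingers":1,"translation":[0.008,-0.072,0],"angular":[0,0,8]},{"fingers":1,"translation":[0.012,-0.108,0],"angular":[0,0,12]},{"fingers":1,"translation":[0.016,-0.144,0],"angular":[0,0,16]},{"fingers":1,"translation":[0.02,-0.18,0],"angular":[0,0,20]}]'
python3 -m crank '[{"fingers":1,"translation":[0.003,-0.03,0],"angular":[0,0,0]},{"fingers":1,"translation":[0.006,-0.06,0],"angular":[0,0,0]},{"fingers":1,"translation":[0.009,-0.089,0],"angular":[0,0,0]},{"fingers":1,"translation":[0.009,-0.089,0],"angular":[0,0,0]}]'
python3 - <<'E'
from h import *
print(np.round(ctrl.get_obs()["q"],1))
im=ctrl.grab_frame("side"); print(red("side",im))
cv2.imwrite("pics/s1.png",cv2.resize(im[100:310,140:420,::-1],None,fx=2.8,fy=2.8))
E
```

```text
clock: 1.35
ee_pos: [0.4165, 0.0592, 0.2612]
tool_rot: [-180.0, -0.0, 165.2]
ft_force: [1.3, -0.5, 0.4]
width: 0.999
grasp_force: 0.0
clock: 1.77
ee_pos: [0.4363, -0.1209, 0.2612]
tool_rot: [-180.0, -0.0, -174.6]
ft_force: [0.9, 0.8, 0.3]
width: 0.998
grasp_force: 0.0
clock: 2.1
ee_pos: [0.4449, -0.2133, 0.2607]
tool_rot: [-179.9, -0.1, -175.1]
ft_force: [0.7, -0.2, -1.1]
width: 1.001
grasp_force: 0.0
[ 29.   31.6 -12.4  98.7   8.5  50.6 107.9]
[([282, 138, 10, 9, 32], [285.8, 141.6]), ([182, 144, 10, 19, 149], [187.0, 152.8]), ([243, 223, 12, 22, 236], [248.5, 233.2])]
```

View pics/s1.png

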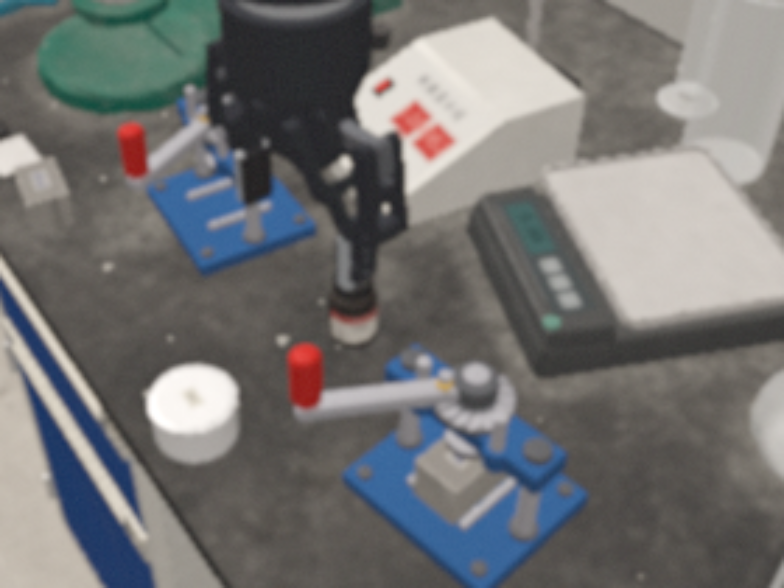

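The open fingers straddle the knob's position from above (knob at 305,375 in the crop). I'll go down and grip it.

```bash
python3 -m crank '[{"fingers":1,"translation":[0,0.003,-0.035],"angular":[0,0,0]},{"fingers":1,"translation":[0,0.003,-0.07],"angular":[0,0,0]},{"fingers":1,"translation":[0,0.003,-0.1],"angular":[0,0,0]},{"fingers":1,"translation":[0,0.003,-0.127],"angular":[0,0,0]},{"fingers":1,"translation":[0,0.003,-0.127],"angular":[0,0,0]}]'
python3 -m crank '[{"fingers":-1,"translation":[0,0,0],"angular":[0,0,0]},{"fingers":-1,"translation":[0,0,0],"angular":[0,0,0]},{"fingers":-1,"translation":[0,0,0],"angular":[0,0,0]},{"fingers":-1,"translation":[0,0,0],"angular":[0,0,0]},{"fingers":-1,"translation":[0,0,0],"angular":[0,0,0]}]' 50
python3 -m crank '[{"fingers":-1,"translation":[0,0,0],"angular":[0,0,0]},{"fingers":-1,"translation":[0,0,0],"angular":[0,0,0]}]' 50
```

```text
clock: 2.57
ee_pos: [0.4441, -0.2035, 0.1306]
tool_rot: [179.8, -0.3, -174.7]
ft_force: [0.1, 0.6, -0.7]
width: 1.003
grasp_force: 0.0
clock: 2.98
ee_pos: [0.446, -0.2053, 0.1353]
tool_rot: [-179.9, 0.1, -174.8]
ft_force: [0.7, -4.1, 2.9]
width: 0.299
grasp_force: 2.0
clock: 3.15
ee_pos: [0.4461, -0.2055, 0.1352]
tool_rot: [-179.9, 0.1, -174.8]
ft_force: [-0.9, -2.0, 11.2]
width: 0.241
grasp_force: 48.3
```

The knob is gripped at 20.5 mm, 48 N. Next I need the arc offsets.

```bash
python3 - <<'E'
import numpy as np
p=lambda a:.115*np.array([np.cos(np.radians(a)),np.sin(np.radians(a))])
for s,e in((152.5,192.5),(192.5,232.5),(232.5,192.5),(192.5,145.5),(145.5,192.5)):
    print(s,e,[np.round(p(a)-p(s),3).tolist() for a in np.linspace(s,e,6)[1:]])
E
```

```text
152.5 192.5 [[-0.006, -0.015], [-0.011, -0.03], [-0.013, -0.046], [-0.013, -0.062], [-0.01, -0.078]]
192.5 232.5 [[0.005, -0.015], [0.011, -0.03], [0.02, -0.044], [0.03, -0.056], [0.042, -0.066]]
232.5 192.5 [[-0.012, 0.011], [-0.022, 0.023], [-0.031, 0.036], [-0.038, 0.051], [-0.042, 0.066]]
192.5 145.5 [[-0.003, 0.019], [-0.002, 0.038], [0.002, 0.056], [0.008, 0.074], [0.017, 0.09]]
145.5 192.5 [[-0.009, -0.016], [-0.016, -0.034], [-0.02, -0.053], [-0.02, -0.071], [-0.017, -0.09]]
```

Swing back (counterclockwise) first.

```bash
python3 -m crank '[{"fingers":-1,"translation":[-0.006,-0.015,0],"angular":[0,0,0]},{"fingers":-1,"translation":[-0.011,-0.03,0],"angular":[0,0,0]},{"fingers":-1,"translation":[-0.013,-0.046,0],"angular":[0,0,0]},{"fingers":-1,"translation":[-0.013,-0.062,0],"angular":[0,0,0]},{"fingers":-1,"translation":[-0.01,-0.078,0],"angular":[0,0,0]}]' 50
python3 -m crank '[{"fingers":-1,"translation":[0.005,-0.015,0],"angular":[0,0,0]},{"fingers":-1,"translation":[0.011,-0.03,0],"angular":[0,0,0]}]' 50
python3 -m crank '[{"fingers":-1,"translation":[0.009,-0.014,0],"angular":[0,0,0]},{"fingers":-1,"translation":[0.019,-0.026,0],"angular":[0,0,0]},{"fingers":-1,"translation":[0.031,-0.036,0],"angular":[0,0,0]},{"fingers":-1,"translation":[0.031,-0.036,0],"angular":[0,0,0]}]' 50
```

```text
clock: 3.57
ee_pos: [0.4348, -0.284, 0.1351]
tool_rot: [-180.0, -0.0, -174.8]
ft_force: [-4.7, 0.9, 13.5]
width: 0.238
grasp_force: 49.0
clock: 3.73
ee_pos: [0.4458, -0.3145, 0.1352]
tool_rot: [-179.9, -0.0, -174.8]
ft_force: [-0.6, 1.5, 10.7]
width: 0.241
grasp_force: 48.7
clock: 4.07
ee_pos: [0.4784, -0.3521, 0.1352]
tool_rot: [-179.8, 0.1, -174.9]
ft_force: [-6.5, -8.7, 14.2]
width: 0.241
grasp_force: 49.3
```

```bash
python3 -m crank '[{"fingers":-1,"translation":[-0.012,0.011,0],"angular":[0,0,0]},{"fingers":-1,"translation":[-0.022,0.023,0],"angular":[0,0,0]},{"fingers":-1,"translation":[-0.031,0.036,0],"angular":[0,0,0]},{"fingers":-1,"translation":[-0.038,0.051,0],"angular":[0,0,0]},{"fingers":-1,"translation":[-0.042,0.066,0],"angular":[0,0,0]}]' 50
python3 -m crank '[{"fingers":-1,"translation":[-0.003,0.019,0],"angular":[0,0,0]},{"fingers":-1,"translation":[-0.002,0.038,0],"angular":[0,0,0]},{"fingers":-1,"translation":[0.002,0.056,0],"angular":[0,0,0]},{"fingers":-1,"translation":[0.008,0.074,0],"angular":[0,0,0]},{"fingers":-1,"translation":[0.017,0.09,0],"angular":[0,0,0]}]' 50
python3 -m crank '[{"fingers":-1,"translation":[0,0,0],"angular":[0,0,0]}]' 50
python3 -m crank '[{"fingers":-1,"translation":[-0.009,-0.016,0],"angular":[0,0,0]},{"fingers":-1,"translation":[-0.016,-0.034,0],"angular":[0,0,0]},{"fingers":-1,"translation":[-0.02,-0.053,0],"angular":[0,0,0]},{"fingers":-1,"translation":[-0.02,-0.071,0],"angular":[0,0,0]},{"fingers":-1,"translation":[-0.017,-0.09,0],"angular":[0,0,0]}]' 50
python3 -m crank '[{"fingers":-1,"translation":[0.005,-0.015,0],"angular":[0,0,0]},{"fingers":-1,"translation":[0.011,-0.03,0],"angular":[0,0,0]},{"fingers":-1,"translation":[0.02,-0.044,0],"angular":[0,0,0]},{"fingers":-1,"translation":[0.03,-0.056,0],"angular":[0,0,0]},{"fingers":-1,"translation":[0.042,-0.066,0],"angular":[0,0,0]}]' 50
python3 -m crank '[{"fingers":-1,"translation":[0,0,0],"angular":[0,0,0]}]' 50
```

```text
clock: 4.48
ee_pos: [0.4347, -0.2837, 0.1352]
tool_rot: [-179.9, 0.0, -174.9]
ft_force: [-1.1, -3.9, 10.5]
width: 0.239
grasp_force: 49.0
clock: 4.9
ee_pos: [0.4535, -0.1931, 0.1353]
tool_rot: [-179.9, 0.2, -174.8]
ft_force: [8.3, -11.5, 4.6]
width: 0.241
grasp_force: 48.9
clock: 4.98
ee_pos: [0.4546, -0.1919, 0.1352]
tool_rot: [-179.9, 0.2, -174.6]
ft_force: [2.4, -3.1, 8.3]
width: 0.24
grasp_force: 49.9
clock: 5.4
ee_pos: [0.4347, -0.2841, 0.1351]
tool_rot: [-180.0, -0.0, -174.8]
ft_force: [-2.0, 1.7, 13.0]
width: 0.24
grasp_force: 50.5
clock: 5.82
ee_pos: [0.4771, -0.3511, 0.1353]
tool_rot: [-179.9, -0.0, -174.9]
ft_force: [-5.6, -3.8, 10.0]
width: 0.239
grasp_force: 50.3
clock: 5.9
ee_pos: [0.4785, -0.3521, 0.1351]
tool_rot: [-179.8, 0.1, -174.9]
ft_force: [-6.2, -8.6, 14.6]
width: 0.237
grasp_force: 50.6
```

```bash
python3 -m crank '[{"fingers":-1,"translation":[-0.012,0.011,0],"angular":[0,0,0]},{"fingers":-1,"translation":[-0.022,0.023,0],"angular":[0,0,0]},{"fingers":-1,"translation":[-0.031,0.036,0],"angular":[0,0,0]},{"fingers":-1,"translation":[-0.038,0.051,0],"angular":[0,0,0]},{"fingers":-1,"translation":[-0.042,0.066,0],"angular":[0,0,0]}]' 50
python3 -m crank '[{"fingers":-1,"translation":[-0.003,0.019,0],"angular":[0,0,0]},{"fingers":-1,"translation":[-0.002,0.038,0],"angular":[0,0,0]},{"fingers":-1,"translation":[0.002,0.056,0],"angular":[0,0,0]},{"fingers":-1,"translation":[0.008,0.074,0],"angular":[0,0,0]},{"fingers":-1,"translation":[0.017,0.09,0],"angular":[0,0,0]}]' 50
python3 -m crank '[{"fingers":-1,"translation":[0,0,0],"angular":[0,0,0]}]' 50
python3 -m crank '[{"fingers":-1,"translation":[-0.009,-0.016,0],"angular":[0,0,0]},{"fingers":-1,"translation":[-0.016,-0.034,0],"angular":[0,0,0]},{"fingers":-1,"translation":[-0.02,-0.053,0],"angular":[0,0,0]},{"fingers":-1,"translation":[-0.02,-0.071,0],"angular":[0,0,0]},{"fingers":-1,"translation":[-0.017,-0.09,0],"angular":[0,0,0]}]' 50
python3 -m crank '[{"fingers":-1,"translation":[0.005,-0.015,0],"angular":[0,0,0]},{"fingers":-1,"translation":[0.011,-0.03,0],"angular":[0,0,0]},{"fingers":-1,"translation":[0.02,-0.044,0],"angular":[0,0,0]},{"fingers":-1,"translation":[0.03,-0.056,0],"angular":[0,0,0]},{"fingers":-1,"translation":[0.042,-0.066,0],"angular":[0,0,0]}]' 50
python3 -m crank '[{"fingers":-1,"translation":[0,0,0],"angular":[0,0,0]}]' 50
python3 -m crank '[{"fingers":-1,"translation":[-0.012,0.011,0],"angular":[0,0,0]},{"fingers":-1,"translation":[-0.022,0.023,0],"angular":[0,0,0]},{"fingers":-1,"translation":[-0.031,0.036,0],"angular":[0,0,0]},{"fingers":-1,"translation":[-0.038,0.051,0],"angular":[0,0,0]},{"fingers":-1,"translation":[-0.042,0.066,0],"angular":[0,0,0]}]' 50
python3 -m crank '[{"fingers":-1,"translation":[-0.003,0.019,0],"angular":[0,0,0]},{"fingers":-1,"translation":[-0.002,0.038,0],"angular":[0,0,0]},{"fingers":-1,"translation":[0.002,0.056,0],"angular":[0,0,0]},{"fingers":-1,"translation":[0.008,0.074,0],"angular":[0,0,0]},{"fingers":-1,"translation":[0.017,0.09,0],"angular":[0,0,0]}]' 50
python3 -m crank '[{"fingers":-1,"translation":[0,0,0],"angular":[0,0,0]}]' 50
```

```text
clock: 6.32
ee_pos: [0.4347, -0.2836, 0.1352]
tool_rot: [-179.9, 0.0, -174.9]
ft_force: [-1.2, -3.9, 10.4]
width: 0.24
grasp_force: 50.2
clock: 6.73
ee_pos: [0.4534, -0.1932, 0.1353]
tool_rot: [-179.9, 0.1, -174.8]
ft_force: [7.6, -12.8, 6.2]
width: 0.24
grasp_force: 49.9
clock: 6.82
ee_pos: [0.4545, -0.192, 0.1352]
tool_rot: [-179.9, 0.2, -174.7]
ft_force: [2.0, -5.0, 9.2]
width: 0.243
grasp_force: 50.6
clock: 7.23
ee_pos: [0.4347, -0.284, 0.1352]
tool_rot: [-180.0, -0.0, -174.8]
ft_force: [-1.7, 1.3, 12.2]
width: 0.239
grasp_force: 51.2
clock: 7.65
ee_pos: [0.477, -0.3511, 0.1353]
tool_rot: [-179.9, -0.0, -174.9]
ft_force: [-5.3, -3.6, 11.7]
width: 0.24
grasp_force: 51.0
clock: 7.73
ee_pos: [0.4785, -0.3521, 0.1352]
tool_rot: [-179.8, 0.1, -174.9]
ft_force: [-5.6, -9.4, 15.2]
width: 0.238
grasp_force: 51.3
clock: 8.15
ee_pos: [0.4348, -0.284, 0.1353]
tool_rot: [-179.9, 0.0, -174.9]
ft_force: [-1.0, -7.7, 8.6]
width: 0.24
grasp_force: 50.8
clock: 8.57
ee_pos: [0.4533, -0.1934, 0.1353]
tool_rot: [-179.9, 0.1, -174.8]
ft_force: [8.6, -13.2, 5.0]
width: 0.243
grasp_force: 50.5
clock: 8.65
ee_pos: [0.4545, -0.192, 0.1352]
tool_rot: [-179.9, 0.2, -174.7]
ft_force: [1.2, -4.9, 8.3]
width: 0.241
grasp_force: 51.0
```

Mid-swing force rose from 3.9 to 7.7 N, which suggests it's tight. I'll add one more full cycle to be sure.

```bash

python3 -m crank '[{"fingers":-1,"translation":[-0.009,-0.016,0],"angular":[0,0,0]},{"fingers":-1,"translation":[-0.016,-0.034,0],"angular":[0,0,0]},{"fingers":-1,"translation":[-0.02,-0.053,0],"angular":[0,0,0]},{"fingers":-1,"translation":[-0.02,-0.071,0],"angular":[0,0,0]},{"fingers":-1,"translation":[-0.017,-0.09,0],"angular":[0,0,0]}]' 50
python3 -m crank '[{"fingers":-1,"translation":[0.005,-0.015,0],"angular":[0,0,0]},{"fingers":-1,"translation":[0.011,-0.03,0],"angular":[0,0,0]},{"fingers":-1,"translation":[0.02,-0.044,0],"angular":[0,0,0]},{"fingers":-1,"translation":[0.03,-0.056,0],"angular":[0,0,0]},{"fingers":-1,"translation":[0.042,-0.066,0],"angular":[0,0,0]}]' 50
python3 -m crank '[{"fingers":-1,"translation":[0,0,0],"angular":[0,0,0]}]' 50
python3 -m crank '[{"fingers":-1,"translation":[-0.012,0.011,0],"angular":[0,0,0]},{"fingers":-1,"translation":[-0.022,0.023,0],"angular":[0,0,0]},{"fingers":-1,"translation":[-0.031,0.036,0],"angular":[0,0,0]},{"fingers":-1,"translation":[-0.038,0.051,0],"angular":[0,0,0]},{"fingers":-1,"translation":[-0.042,0.066,0],"angular":[0,0,0]}]' 50
python3 -m crank '[{"fingers":-1,"translation":[-0.003,0.019,0],"angular":[0,0,0]},{"fingers":-1,"translation":[-0.002,0.038,0],"angular":[0,0,0]},{"fingers":-1,"translation":[0.002,0.056,0],"angular":[0,0,0]},{"fingers":-1,"translation":[0.008,0.074,0],"angular":[0,0,0]},{"fingers":-1,"translation":[0.008,0.074,0],"angular":[0,0,0]}]' 50
python3 -m crank '[{"fingers":0.3,"translation":[0,0,0],"angular":[0,0,0]},{"fingers":0.3,"translation":[0,0,0],"angular":[0,0,0]},{"fingers":0.3,"translation":[0,0,0],"angular":[0,0,0]},{"fingers":0.3,"translation":[0,0,0],"angular":[0,0,0]},{"fingers":0.3,"translation":[0,0,0.02],"angular":[0,0,0]}]'
python3 -m crank '[{"fingers":0.3,"translation":[0,0,0.03],"angular":[0,0,0]},{"fingers":0.3,"translation":[0,0,0.06],"angular":[0,0,0]},{"fingers":0.3,"translation":[0,0,0.1],"angular":[0,0,0]},{"fingers":0.3,"translation":[-0.01,0.04,0.11],"angular":[0,0,0]},{"fingers":0.3,"translation":[-0.02,0.08,0.11],"angular":[0,0,0]}]'
python3 - <<'E'
from h import *
im=ctrl.grab_frame("side"); print(red("side",im))
old=np.load("pics/side0.npy")
f=lambda i:cv2.resize(i[205:310,260:355,::-1],(400,442),interpolation=cv2.INTER_CUBIC)
cv2.imwrite("pics/cmp.png",np.hstack([f(old),f(im)]))
E
```

```text
clock: 9.07
ee_pos: [0.4347, -0.284, 0.1352]
tool_rot: [-180.0, -0.0, -174.8]
ft_force: [-0.9, 2.0, 12.9]
width: 0.236
grasp_force: 51.6
clock: 9.48
ee_pos: [0.4771, -0.3511, 0.1353]
tool_rot: [-179.9, -0.0, -174.9]
ft_force: [-4.5, -4.0, 10.3]
width: 0.242
grasp_force: 51.4
clock: 9.57
ee_pos: [0.4785, -0.3521, 0.1352]
tool_rot: [-179.8, 0.1, -174.9]
ft_force: [-5.9, -9.7, 14.5]
width: 0.241
grasp_force: 51.7
clock: 9.98
ee_pos: [0.4348, -0.284, 0.1353]
tool_rot: [-179.9, 0.0, -174.9]
ft_force: [0.9, -7.0, 9.0]
width: 0.239
grasp_force: 51.2
clock: 10.4
ee_pos: [0.4454, -0.2067, 0.1353]
tool_rot: [-180.0, 0.2, -174.6]
ft_force: [-0.7, -2.1, 8.0]
width: 0.237
grasp_force: 51.1
clock: 10.82
ee_pos: [0.4424, -0.2088, 0.1522]
tool_rot: [179.9, -0.2, -174.8]
ft_force: [-0.5, 0.6, -0.1]
width: 0.651
grasp_force: 0.0
clock: 11.23
ee_pos: [0.424, -0.13, 0.2664]
tool_rot: [-179.9, 0.2, -175.0]
ft_force: [1.7, 1.5, -0.3]
width: 0.65
grasp_force: 0.0
[([282, 138, 10, 9, 31], [285.8, 141.5]), ([182, 144, 10, 19, 150], [187.0, 152.8]), ([243, 224, 13, 22, 239], [248.7, 234.1])]
```

View pics/cmp.png

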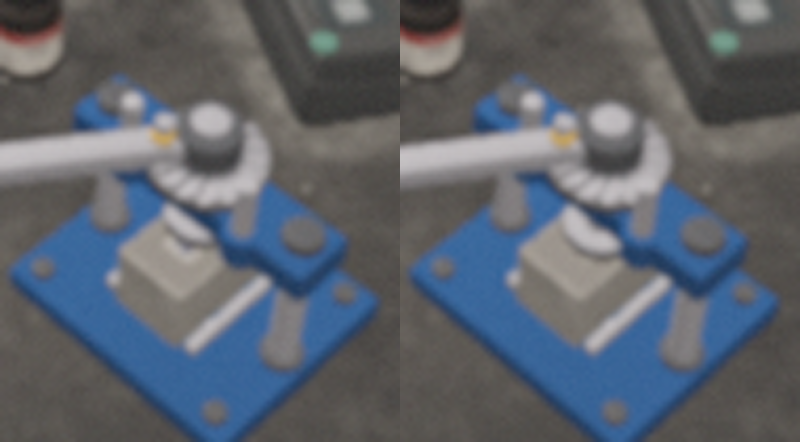

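The foot has come down onto the prism (before: a gap at 185,240; now it sits on the top face at 590,240). The prism hasn't moved, and the spare knob is still at (187,152.8).

```bash
python3 -c "
from bench import ctrl
print(ctrl.job_done())"
```

```text
the job is handed in; nothing more can be done
None
```

I tightened the clamp holding the prism with four ratchet swings, let go of the knob and handed the job in at about 11 s. The last picture shows the foot down on the prism and the empty clamp unmoved; the hand-in gave no verdict.

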